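Free the stuck locating block on the indexing table

ROBOT

A 6-joint arm with a two-finger parallel gripper is mounted at the origin on a cart in front of the work surface, level with it; the furniture and walls round the work are solid. World frame = base frame: x ahead of the robot, y to its left, z up, the work surface at z = 0. Lengths are in m, angles in degrees, forces in N, time in s.
With the tool pointing down it reaches from about 0.35 to 0.875 m from the base axis. Payload 4.2 kg.
Tool frame: the origin (TCP) lies midway between the tips of the shut fingers; the grasp point (between the pads) lies 19 mm behind it; z points along the fingers, y is the line along which they close (so a half turn about z gives the same grasp; the last joint's range is limited). The gripper opens to 87 mm and grips with 3 to 60 N. Pads are 19 mm wide; open, the fingers measure 117 mm over their backs; the gripper's body (75 mm by 190 mm) begins 51 mm behind the grasp point.
Start: joints at [14.817, 22.042, 0.453, 0, -68.411, -14.817], TCP at [0.625, 0, 0.223] pointing down, gripper open.
Joint ranges: [-179.83, 179.83], [-69.29, 118.12], [-61.27, 80.66], [-181.25, 117.63], [-171.15, -9.14], [-177.46, 177.46]. Speed limits (degrees/s): [159.86, 159.86, 180, 180, 180, 180].

INTERFACE

Orientations are given as [roll, pitch, yaw] about the fixed x, y, z axes, in that order (R = Rz(yaw) Ry(pitch) Rx(roll)).
In Python, from workcell import env gives the robot as it stands. The module is installed in compiled form; this text tells all that it offers. Calls block until the motion is done:
- env.goto(position, orientation): joint-space move of the TCP to a pose.
- env.move_straight(position, rotation=None, rate=0.15, force_limit=None): straight line of the TCP; rotation=None keeps the orientation; rate is the mean speed in m/s. With force_limit (N) it stops when the force on the tool has changed by that much, and returns True; else False.
- env.set_joints(angles): joint-space move.
- env.gripper_to(opening, grasp_force=None): opening from 0.0 (shut) to 1.0 (fully open); grasp_force is the grip in N (None keeps the last); returns when the fingers have stopped.
- env.dwell(seconds).
- env.inverse_kinematics(position, orientation): joint angles nearest the present ones, or None.
- env.read_state(): the state.
- env.grab_frame(name): name is "scene" or "side" or "wrist"; returns a dict with "image" (384x512x3 uint8, blue, green, red), "fx", "fy", "cx", "cy" (pixels), "position" and "orientation" of the camera in the world. Camera axes: x right, y up, looking along -z (the intrinsics and any distortion apply to the point x, -y, -z); pixel columns grow to the right and rows downward; lengths in m; the calibration is good to about 2 mm. A picture is of the moment at which its call begins. There is no depth.
A pose or a line that the arm cannot do raises env.Unreachable and nothing moves.
- env.close_job(): hands the job in; it is judged then, once.
Trained networks look in a picture, given as the dict that the camera call returned (one of the last four; its "shot" number tells which), for a name from the list of things; names that differ only in an ending like _2 or _b are one class to them, and where a whole thing is asked for, a point or a joint stands for the part that bears it (a point fixed in the world has none). Each returns a list of dicts, best first, with "score" (0 to 1); they miss things now and then, are a little off and sometimes report something else, mostly with a low value. They report only what shows in the picture. A call takes as long as a camera call.
- env.search_frame(picture, thing): "xyz" ([x, y, z] in m, in world coordinates, good to about 4 mm: the middle of the surface that is visible of it).
- env.trace(picture, thing): "mask" (384x512 bool, what is visible of it).
The state is a dict: "clock": time; "joint_positions": joint angles; "qvel": joint speeds; "joint_torque": joint torques, N m; "position": TCP position; "tool_rot": TCP orientation; "force": force on the tool from outside, world axes, zero at the start; "wrist_torque": the same for the moment, N m; "opening": opening from 0.0 (shut) to 1.0 (fully open); "finger_force": force on a finger pad.
Only numpy, scipy, OpenCV 4.12 (cv2) and the standard library are available. Lean on these libraries where they do the work, as an engineer would, in place of code of your own. Each camera call takes 0.05 s, during which the arm holds its last target. There are 200 camera calls.

TASK

Turn the indexing table by its peg, a quarter turn anticlockwise seen from above, fully home against its stop, so that the wooden locating block comes out from under the clamp bar. The block is then still jammed in its plaster socket by two stiff keepers: take it by its upright grip and rock it to one side and then to the other until it has pushed both keepers back and comes free, then lift it and finish holding it still and upright in the gripper, about 2 cm clear straight above its socket. Leave the table turned home, and do not shove the plaster plug, the rubber kidney or the tape roll lying round the work.

Things in the scene. Friction and masses are not known exactly. Their poses are not given: they have to be found in the camera images.
- jig: Fixed base of the indexing table, a 235 mm square plate; origin on the work surface at the vertical turning axis. Its +x points from the axis to the clamp post, 168 mm out (away from the robot). The clamp bar, 24 mm wide, 12 mm thick, underside 131 mm above the work surface, runs along that +x from 57 to 187 mm out from the axis.
- index (a joint): Angle of the round aluminium plate (radius 135 mm, top 30 mm above the work surface) about the jig's vertical axis. 0 at the start: socket under the clamp bar, peg opposite, near the robot. Grows anticlockwise seen from above to the hard stop at 1.571 (socket then at the jig's +y). Stays where it is left; friction 0.4 N m.
- peg_top (a point): Centre of the top of the steel turning peg: 16 mm diameter, 60 mm high, standing on the plate 100 mm from the turning axis, opposite the socket; top 90 mm above the work surface (a 26 mm wide collar at its foot, 5 mm high).
- socket_mouth (a point): Centre of the plaster socket's mouth on the plate, 78 mm from the turning axis, 82 mm above the work surface; floor 52 mm lower; outside 90 mm radially by 66 mm. Turns with the plate: x points radially outward, y along the turn, z up. The block's foot has about 1 mm play at the floor; higher up it has room to tilt radially (along x) only.
- block: Wooden locating block, 95 mm high, 0.12 kg, loose; origin at the centre of its underside, z up, x radially outward while seated. Foot 30 mm (x) by 40 mm (y), 36 mm high; then a neck 22 by 40 mm. The keepers catch over the foot's shoulders: pulled straight up it rises 4 mm and stops. To pass, it must push each keeper back over 2 mm, both together at least 8 mm.
- keeper_out (a joint): Travel (m) of the stiff wooden keeper on the radially outer side (+x of socket_mouth), 40 to 49 mm above the socket floor. 0 at start, 0.4 mm from the neck; 0.005 fully pushed back. Takes about 7 N, stays where pushed. Tilting the block's top outward by 0.13 to 0.16 rad pushes it right back; the block pivots on its foot's lower edge on that side.
- keeper_in (a joint): The same for the keeper on the inner side, towards the turning axis (-x of socket_mouth); tilting the block's top inward pushes it back.
- plaster_plug_1: White plaster plug, 34 mm wide, 30 mm high, on the work surface; origin at the centre of its underside. Leave it alone.
- rubber_kidney: Flat red rubber kidney, 60 x 92 x 10 mm, on the work surface. Leave it alone.
- tape_roll: Roll of tape lying flat, 99 mm wide, 25 mm high. Leave it alone.
- block_grip (a point): Centre of the block's top face, 95 mm above its underside. Below it is the grip, 22 mm (x) by 34 mm (y), 37 mm high. Seated, the block's underside is 30 mm and this top 125 mm above the work surface: 43 mm stand out of the socket.

How it is judged:
By the outcome, as a careful person would: the job done as asked, in the order asked, and still so for the second after the job is handed in, while the arm keeps its last pose, push and grip.
It also fails if it takes over 58 s, if anything falls off the work surface, if the arm or the gripper's body presses on something with over 40 N, if the wrist force passes 120 N, or if a joint passes its speed limit or range.

## Working session

There is one attempt and no reset: what is moved stays moved. The work goes in short steps, each a Python script; the robot and the scene stay as the last script left them, time stands still between calls to the robot, and variables do not carry over. Pictures are saved under pics/ and viewed, at most 10 in all, crops included, and the job is handed in when it is done.

```bash
mkdir -p pics; python3 - <<'E'
from workcell import env
import cv2,numpy as np
s=env.read_state();print(s['clock'],s['position'],s['tool_rot'],s['opening'])
ims=[]
for n in ['scene','side']:
    p=env.grab_frame(n);ims.append(p['image'])
    print(n,np.round(p['position'],3),np.round(p['orientation'],1))
    for t in ['jig','peg_top','socket_mouth','block','block_grip','plaster_plug_1','rubber_kidney','tape_roll']:
        print(t,[(np.round(d['xyz'],3).tolist(),round(d['score'],2)) for d in env.search_frame(p,t)[:2]])
cv2.imwrite('pics/a.png',cv2.resize(np.vstack(ims),(512,768))[:, :] if 0 else np.hstack([cv2.resize(i,(400,300)) for i in ims]))
print(env.read_state()['clock'])
E
```

```text
0.0 [6.24381389e-01 1.78315491e-06 2.21435503e-01] [ 1.79871299e+02 -5.89004244e-03 -9.00139295e+01] 1.0032737356988843
scene [-0.428  0.622  0.63 ] [  64.5   -1.1 -118.4]
jig [([0.508, 0.15, 0.03], 0.6)]
peg_top [([0.521, 0.152, 0.027], 0.55)]
socket_mouth [([0.52, 0.155, 0.03], 0.61)]
block [([0.598, 0.126, 0.106], 0.44)]
block_grip [([0.598, 0.12, 0.104], 0.64)]
plaster_plug_1 []
rubber_kidney [([0.34, -0.136, 0.011], 0.55)]
tape_roll [([0.357, 0.343, 0.019], 0.62)]
side [0.133 0.927 0.625] [  60.1    1.1 -156.8]
jig [([0.54, 0.158, 0.031], 0.59)]
peg_top [([0.527, 0.161, 0.03], 0.56)]
socket_mouth [([0.53, 0.164, 0.034], 0.89)]
block [([0.607, 0.133, 0.106], 0.71)]
block_grip [([0.599, 0.131, 0.107], 0.65)]
plaster_plug_1 [([0.619, 0.326, 0.022], 0.71)]
rubber_kidney [([0.615, 0.324, 0.021], 0.71)]
tape_roll [([0.367, 0.352, 0.016], 0.63)]
0.9
```

View pics/a.png

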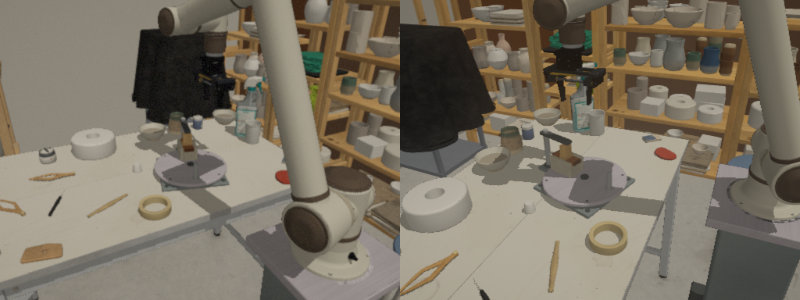

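The two pictures show the table near (0.53, 0.14), with the block under the bar on its far side. The plug is to the left, the tape roll near left, and the kidney near right. Next I'll take a wrist view from above.

```bash
python3 - <<'E'
from workcell import env
import cv2,numpy as np
env.goto([0.46,0.14,0.36],[180,0,-90])
p=env.grab_frame('wrist')
print(np.round(p['position'],3),np.round(p['orientation'],1),p['fx'],p['cx'],p['cy'])
q=env.grab_frame('side')
for w,pp in (('w',p),('s',q)):
  for t in ['jig','index','peg_top','socket_mouth','block_grip','plaster_plug_1','rubber_kidney']:
    print(w,t,[(np.round(d['xyz'],3).tolist(),round(d['score'],2)) for d in env.search_frame(pp,t)[:2]])
cv2.imwrite('pics/b.png',p['image']);cv2.imwrite('pics/c.png',cv2.resize(q['image'][130:290,130:380],None,fx=3,fy=3))
print(env.read_state()['clock'])
E
```

```text
[0.46  0.07  0.522] [-1.45e+01 -1.00e-01  1.80e+02] 268.30133148454894 256.2000983081741 192.9339863371086
w jig [([0.546, 0.114, 0.031], 0.92), ([0.641, 0.098, 0.076], 0.2)]
w index [([0.529, 0.129, 0.03], 0.71)]
w peg_top [([0.53, 0.128, 0.03], 0.64)]
w socket_mouth [([0.53, 0.128, 0.028], 0.57)]
w block_grip [([0.603, 0.107, 0.098], 0.78)]
w plaster_plug_1 [([0.601, 0.107, 0.1], 0.59)]
w rubber_kidney [([0.333, -0.126, 0.011], 0.66)]
s jig [([0.537, 0.16, 0.032], 0.93), ([0.526, 0.163, 0.031], 0.7)]
s index [([0.53, 0.16, 0.034], 0.66)]
s peg_top [([0.53, 0.164, 0.026], 0.7)]
s socket_mouth [([0.527, 0.16, 0.033], 0.83), ([0.65, 0.114, 0.078], 0.48)]
s block_grip [([0.601, 0.131, 0.106], 0.62)]
s plaster_plug_1 [([0.621, 0.325, 0.021], 0.73)]
s rubber_kidney [([0.342, -0.138, 0.008], 0.64)]
2.7083
```

View pics/b.png

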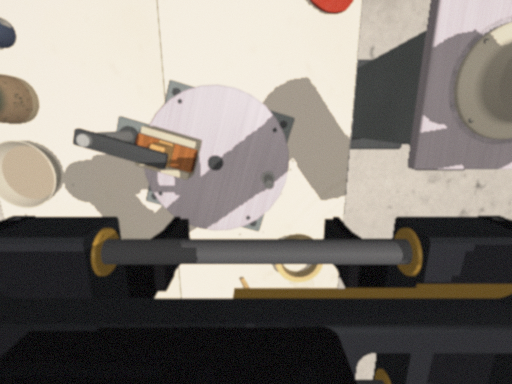

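View pics/c.png

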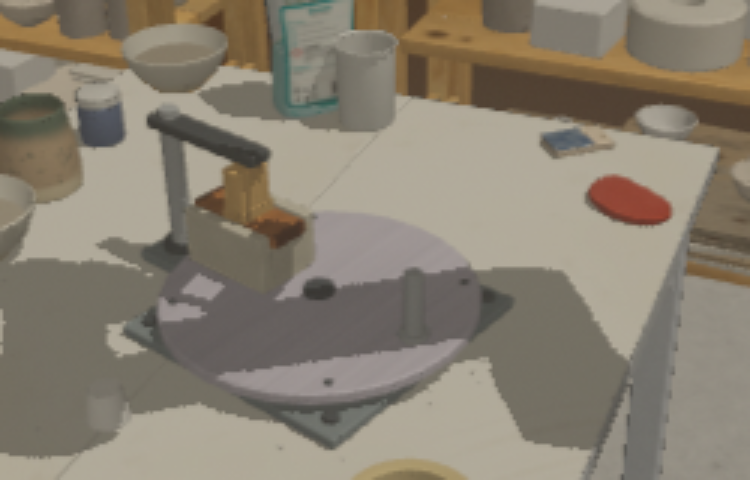

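The wrist view shows the hub at (216,162), the peg top near (268,180), the post top at (84,138) and the bar end at about (165,158). The plate rim spans columns 146–290. Now I'll turn those pixels into positions.

```bash
cat > h.py <<'E'
from workcell import env
import cv2,numpy as np
from scipy.spatial.transform import Rotation as R
def unproj(p,uv,z):
    d=np.array([(uv[0]-p['cx'])/p['fx'],-(uv[1]-p['cy'])/p['fy'],-1.])
    d=R.from_euler('xyz',p['orientation'],degrees=True).apply(d)
    o=np.array(p['position']);return (o+d*(z-o[2])/d[2])
def clk(): return round(env.read_state()['clock'],2)
E
python3 - <<'E'
from h import *
from scipy.optimize import least_squares
p=env.grab_frame('wrist'); print([k for k in p])
for n,uv,z in [('hub',(216,162),.034),('peg',(268,180),.09),('post',(84,138),.143),('barend',(165,158),.143),('bl',(183,152),.125)]:
    print(n,np.round(unproj(p,uv,z),4))
m=env.trace(p,'index')[0]['mask'].astype(np.uint8)
print(m.sum())
cs,_=cv2.findContours(m,cv2.RETR_EXTERNAL,cv2.CHAIN_APPROX_NONE);c=max(cs,key=len)[:,0]
P=np.array([unproj(p,u,.03)[:2] for u in c])
r=least_squares(lambda q:np.hypot(*(P-q).T)-.135,[.53,.13],loss='soft_l1',f_scale=.002)
print('centre',r.x,np.median(abs(r.fun)))
im=p['image'].copy();cv2.drawContours(im,[c.reshape(-1,1,2)],-1,(0,255,0),1)
cv2.imwrite('pics/d.png',cv2.resize(im[70:240,60:310],None,fx=3,fy=3))
print(clk())
E
```

```text
['image', 'fx', 'fy', 'cx', 'cy', 'position', 'orientation', 'shot']
hub [0.533  0.1391 0.034 ]
peg [0.4402 0.161  0.09  ]
post [0.6986 0.0904 0.143 ]
barend [0.5885 0.1182 0.143 ]
bl [0.5674 0.1116 0.125 ]
15868
centre [0.53223452 0.13835284] 0.0034130250287101593
2.81
```

View pics/d.png

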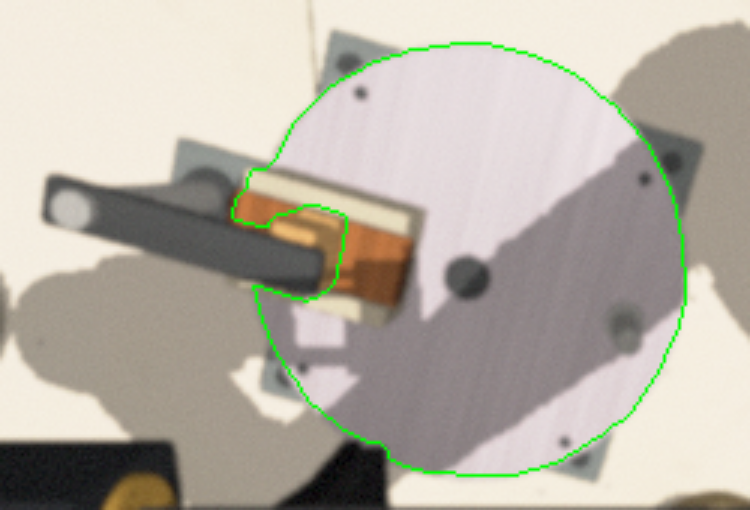

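```bash
cat >> h.py <<'E'
C=np.array([.5325,.1387]); YAW=-14.5
def jig(x,y): 
    a=np.radians(YAW); return C+np.array([x*np.cos(a)-y*np.sin(a),x*np.sin(a)+y*np.cos(a)])
def st(l=''):
    s=env.read_state();print(l,round(s['clock'],2),np.round(s['position'],4),np.round(s['tool_rot'],1),'F',np.round(s['force'],1),'T',np.round(s['wrist_torque'],2),'op',round(s['opening'],3),'ff',np.round(s['finger_force'],1))
    return s
E
python3 - <<'E'
from h import *
p=jig(-.1,0)*.6+np.array([.440,.161])*.4
print(p)
env.gripper_to(.45)
env.goto([*p,.15],[180,0,YAW-180]); st('above')
print(env.move_straight([*p,.058],rate=.08,force_limit=10)); st('down')
env.gripper_to(0,8); st('grip')
f=env.grab_frame('side');cv2.imwrite('pics/e.png',cv2.resize(f['image'][130:290,130:380],None,fx=3,fy=3))
E
```

```text
[0.43741114 0.1626428 ]
above 5.5 [0.4378 0.1629 0.1504] [180.    0.  165.5] F [-0.1  0.6  0.8] T [-0.06 -0.08 -0.01] op 0.45 ff 0.0
False
down 6.8 [0.4378 0.1629 0.0585] [179.9   0.  165.5] F [-0.2  0.   0.4] T [-0.04 -0.1   0.01] op 0.457 ff 0.0
grip 7.34 [0.4379 0.164  0.0584] [1.798e+02 1.000e-01 1.655e+02] F [-2.6  4.6 -0.9] T [1.38 0.51 0.05] op 0.183 ff 8.0
```

View pics/e.png

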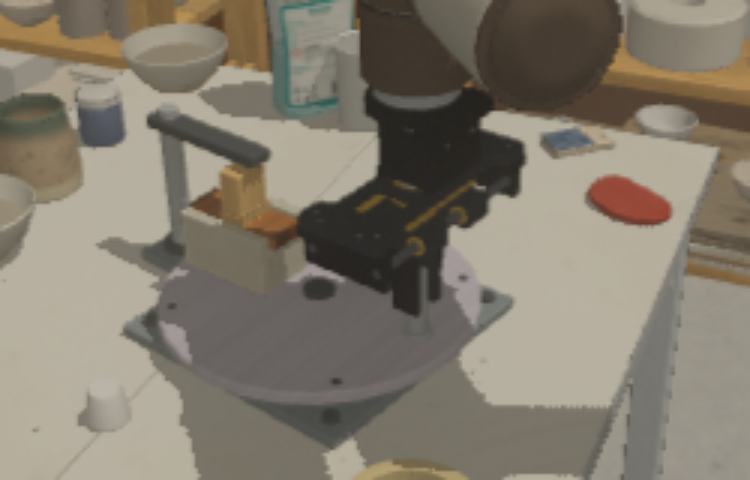

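The fingers hold the peg; an opening of 0.183 is 16 mm, which matches it. Now the arc.

```bash
python3 - <<'E'
from h import *
r=.0985
for k in list(range(10,91,10))+[93]:
    a=np.radians(180+YAW+k); q=C+r*np.array([np.cos(a),np.sin(a)])
    h=env.move_straight([*q,.058],[180,0,YAW-180+min(k,90)],rate=.06,force_limit=25); s=st(f'{k} {h}')
    if h: break
d=s['position'][:2]-C; print('ang turned',np.degrees(np.arctan2(*d[::-1]))-180-YAW, np.hypot(*d))
f=env.grab_frame('side');cv2.imwrite('pics/f.png',cv2.resize(f['image'][130:290,130:380],None,fx=3,fy=3))
E
```

```text
10 False 7.82 [0.4353 0.1469 0.0584] [1.799e+02 1.000e-01 1.754e+02] F [ 1.8  0.9 -1.1] T [ 0.23 -0.87  0.09] op 0.178 ff 8.0
20 False 8.25 [0.4356 0.1297 0.0584] [ 1.800e+02  1.000e-01 -1.746e+02] F [ 5.6  0.3 -1.9] T [-0.04 -1.61  0.07] op 0.18 ff 8.0
30 False 8.68 [0.439  0.113  0.0584] [ 180.     0.2 -164.6] F [ 6.2  0.6 -2. ] T [ 0.06 -1.73  0.02] op 0.179 ff 8.0
40 False 9.12 [0.4451 0.0971 0.0584] [-180.     0.2 -154.6] F [ 5.8  0.3 -2.5] T [ 0.23 -1.73  0.04] op 0.176 ff 8.0
50 False 9.55 [0.4539 0.0823 0.0584] [-180.     0.2 -144.6] F [ 5.1  0.6 -3.2] T [ 0.33 -1.71 -0.02] op 0.179 ff 8.0
60 False 9.98 [0.465  0.0694 0.0584] [-179.9    0.2 -134.6] F [ 5.9  1.5 -2.4] T [ 0.55 -1.58  0.04] op 0.181 ff 8.0
70 False 10.42 [0.4781 0.0586 0.0584] [-179.9    0.2 -124.6] F [ 3.9  1.8 -1.8] T [ 0.83 -1.33  0.  ] op 0.18 ff 8.0
80 False 10.85 [0.4927 0.0501 0.0584] [-1.799e+02  1.000e-01 -1.146e+02] F [3.2 4.3 0.1] T [ 1.21 -1.12  0.06] op 0.176 ff 8.0
90 False 11.28 [0.5064 0.0442 0.058 ] [ 179.8   -0.  -104.6] F [-1.7  6.7  3. ] T [1.93 0.47 0.01] op 0.181 ff 8.0
93 False 11.53 [0.5059 0.0421 0.0568] [ 179.2   -0.3 -104.7] F [-11.5  10.2   8.4] T [ 2.92  3.41 -0.05] op 0.183 ff 7.9
ang turned -270.8896269761691 0.10022386930001673
```

View pics/f.png

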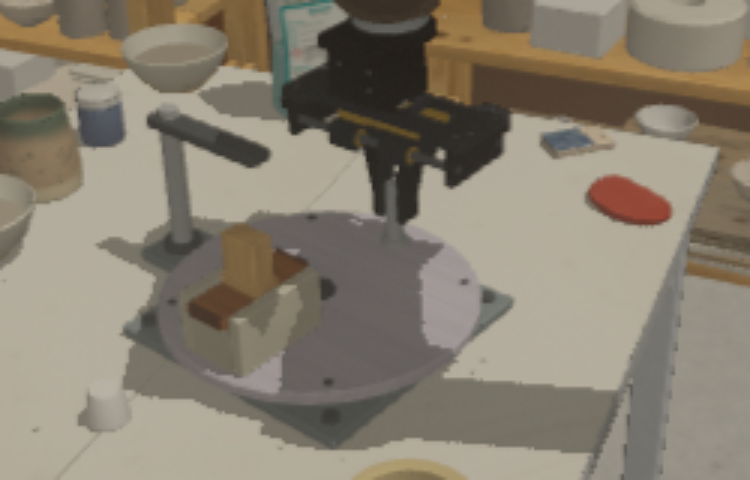

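The plate met its stop with about 11 N of push, and the block now stands clear of the bar. I'll release, retreat and look at the block from above.

```bash
sed -i 's/^C=.*/C=np.array([.533,.138]); YAW=-15.5/' h.py; python3 - <<'E'
from h import *
env.gripper_to(.45); s=st('open')
env.move_straight([*s['position'][:2],.17],rate=.15)
env.gripper_to(1.0)
b=jig(0,.078);print(b)
env.goto([*b,.26],[180,0,YAW-180]);st()
p=env.grab_frame('wrist');print(np.round(p['position'],3),np.round(p['orientation'],1))
for t in ['block_grip','block']: print(t,[(np.round(d['xyz'],4).tolist(),round(d['score'],2)) for d in env.search_frame(p,t)[:2]])
import pickle;pickle.dump(p,open('p.pkl','wb'))
cv2.imwrite('pics/g.png',cv2.resize(p['image'],(800,600)))
E
```

```text
open 12.31 [0.5128 0.0421 0.058 ] [ 180.    -0.  -104.5] F [-0.5 -0.2 -0.7] T [ 0.06 -0.04  0.01] op 0.444 ff 0.0
[0.55384459 0.21316318]
 15.85 [0.5537 0.2129 0.2598] [-180.    -0.   164.5] F [-0.4 -0.3  0.2] T [-0.09 -0.11 -0.02] op 1.004 ff 0.0
[0.487 0.231 0.422] [-14.6   0.1  74.5]
block_grip [([0.555, 0.2191, 0.1276], 0.67)]
block [([0.5508, 0.2151, 0.1259], 0.65)]
```

View pics/g.png

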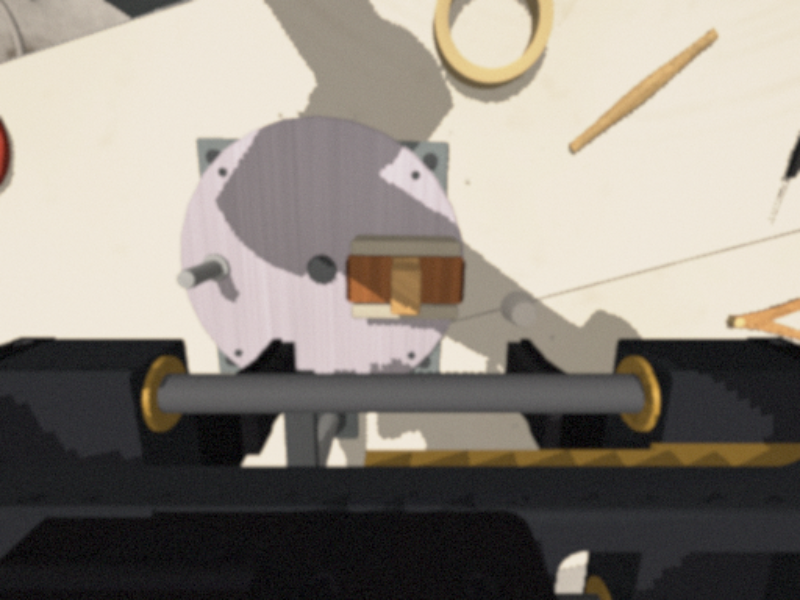

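The wrist picture shows the jig square lined up with the image. Peg, hub and socket lie in one row, so the table is home, and the block's top face is centred near (406,292) of 800×600.

```bash
python3 - <<'E'
from h import *
import pickle
p=pickle.load(open('p.pkl','rb'))
for uv in [(406,292)]:
    w=unproj(p,np.array(uv)*.64,.125)[:2]
    a=np.radians(YAW);d=w-C;print(w,'jig',d@[np.cos(a),np.sin(a)],d@[-np.sin(a),np.cos(a)])
for n,uv,z in [('hub',(321,268),.034),('peg',(188,279),.09)]: print(n,unproj(p,np.array(uv)*.64,z))
b=.5*(w+jig(0,.078)); print(b)
R0=[180,0,YAW-180]
env.gripper_to(.55)
env.move_straight([*b,.16],R0)
print(env.move_straight([*b,.095],rate=.08,force_limit=8)); st('down')
env.gripper_to(0,25); st('grip')
f=env.grab_frame('side');cv2.imwrite('pics/i.png',cv2.resize(f['image'][130:290,130:380],None,fx=3,fy=3))
E
```

```text
[0.55595842 0.21535789] jig 0.0014504336579446683 0.08067979288519812
hub [0.53342753 0.1399748  0.034     ]
peg [0.5066094  0.04657285 0.09      ]
[0.55490151 0.21426053]
False
down 18.7 [0.5554 0.2145 0.0956] [1.800e+02 1.000e-01 1.645e+02] F [ 0.9 -0.6 -0.1] T [-0.03 -0.12  0.02] op 0.546 ff 0.0
grip 19.27 [0.5555 0.2151 0.0953] [1.799e+02 1.000e-01 1.645e+02] F [-0.2  4.1 -0.2] T [ 0.79 -0.18 -0.05] op 0.249 ff 24.9
```

View pics/i.png

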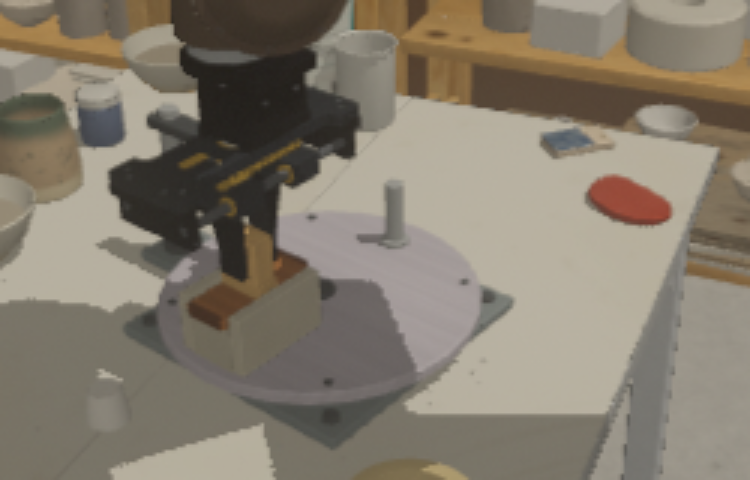

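The grip on the block is good: the gripper reads 21.7 mm open. I'll zero the radial load and then rock outward in steps, watching the forces.

```bash
cat >> h.py <<'E'
a_=np.radians(YAW); e=np.array([-np.sin(a_),np.cos(a_),0]); t=np.array([-np.cos(a_),-np.sin(a_),0])
R0=R.from_euler('xyz',[180,0,YAW-180],degrees=True)
def tilt(th,tcp0,sgn,rate=.03,fl=40):
    """tilt about foot edge on side sgn; th>0 outward"""
    Q=R.from_rotvec(t*th); pv=np.array([*tcp0[:2],.030])+sgn*.015*e
    h=env.move_straight(pv+Q.apply(tcp0-pv),(Q*R0).as_euler('xyz',degrees=True),rate=rate,force_limit=fl)
    s=env.read_state(); A=R.from_euler('xyz',s['tool_rot'],degrees=True)*R0.inv()
    print(f"th {th:+.3f} got {A.as_rotvec()@t:+.4f} hit {h} t {s['clock']:.2f} Fr {s['force']@e:.1f} Ft {s['force']@t:.1f} Fz {s['force'][2]:.1f} T {s['wrist_torque']@t:.2f} op {s['opening']:.3f} r {(s['position']-tcp0)@e*1e3:.1f} ff {s['finger_force']:.0f}")
    return s,h
E
python3 - <<'E'
from h import *
env.gripper_to(0,40)
s=env.read_state(); p=np.array(s['position'])
env.move_straight(p+.0006*e,R0.as_euler('xyz',degrees=True),rate=.01);s=st('zeroed'); print(s['force']@e)
tcp0=np.array(s['position']); np.save('tcp0.npy',tcp0)
for th in [.03,.06,.09,.12,.14,.155]:
    s,h=tilt(th,tcp0,1)
    if h: break
E
```

```text
zeroed 19.85 [0.5555 0.2152 0.0953] [-179.9   -0.   164.5] F [0.1 2.1 0.6] T [ 0.41 -0.3  -0.01] op 0.247 ff 39.8
2.0198750901371696
th +0.030 got +0.0319 hit False t 20.10 Fr -0.7 Ft -0.1 Fz 2.3 T 0.21 op 0.251 r 1.1 ff 40
th +0.060 got +0.0616 hit False t 20.35 Fr -3.5 Ft 0.2 Fz 1.8 T 0.60 op 0.248 r 3.0 ff 40
th +0.090 got +0.0914 hit False t 20.60 Fr -3.4 Ft -0.3 Fz 1.2 T 1.03 op 0.247 r 5.0 ff 40
th +0.120 got +0.1215 hit False t 20.85 Fr -4.7 Ft -0.1 Fz 2.3 T 1.45 op 0.248 r 6.9 ff 40
th +0.140 got +0.1413 hit False t 21.10 Fr -5.5 Ft -0.4 Fz 1.2 T 1.58 op 0.246 r 8.2 ff 40
th +0.155 got +0.1565 hit False t 21.35 Fr -6.4 Ft -0.7 Fz 3.0 T 1.60 op 0.250 r 8.9 ff 40
```

```bash
python3 - <<'E'
from h import *
tcp0=np.load('tcp0.npy')
for th in [.17,.18,.19]:
    s,h=tilt(th,tcp0,1)
    if h or abs(s['force']@e)>15: break
tilt(.08,tcp0,1); tilt(0,tcp0,1)
for th in [-.03,-.06,-.09,-.12,-.14,-.155,-.17,-.18,-.19]:
    s,h=tilt(th,tcp0,-1)
    if h or abs(s['force']@e)>15: break
E
```

```text
th +0.170 got +0.1722 hit False t 21.60 Fr -9.3 Ft -1.6 Fz 2.7 T 1.78 op 0.255 r 9.2 ff 40
th +0.180 got +0.1825 hit False t 21.85 Fr -11.1 Ft -1.0 Fz 2.6 T 1.87 op 0.249 r 9.3 ff 40
th +0.190 got +0.1936 hit False t 22.10 Fr -11.3 Ft -2.0 Fz 3.0 T 2.19 op 0.253 r 9.3 ff 41
th +0.080 got +0.0788 hit False t 22.49 Fr -1.9 Ft -0.6 Fz -1.3 T 0.41 op 0.249 r 5.8 ff 40
th +0.000 got +0.0001 hit False t 22.82 Fr -1.0 Ft -0.2 Fz 1.9 T 0.39 op 0.251 r 0.8 ff 40
th -0.030 got -0.0306 hit False t 23.07 Fr 0.8 Ft -0.4 Fz -1.0 T -0.25 op 0.255 r -0.8 ff 40
th -0.060 got -0.0611 hit False t 23.32 Fr 3.0 Ft 0.4 Fz -2.1 T -0.84 op 0.250 r -2.8 ff 40
th -0.090 got -0.0911 hit False t 23.57 Fr 4.5 Ft 0.1 Fz -3.7 T -1.31 op 0.249 r -4.9 ff 40
th -0.120 got -0.1208 hit False t 23.82 Fr 6.0 Ft 0.1 Fz -2.9 T -1.44 op 0.250 r -7.0 ff 40
th -0.140 got -0.1415 hit False t 24.07 Fr 6.3 Ft -0.2 Fz -3.3 T -1.73 op 0.251 r -7.7 ff 40
th -0.155 got -0.1570 hit False t 24.32 Fr 10.2 Ft 0.5 Fz -4.1 T -1.91 op 0.249 r -8.0 ff 40
th -0.170 got -0.1728 hit False t 24.57 Fr 13.7 Ft 0.2 Fz -5.9 T -2.19 op 0.250 r -8.2 ff 40
th -0.180 got -0.1835 hit False t 24.82 Fr 14.9 Ft -0.1 Fz -7.4 T -2.60 op 0.250 r -8.3 ff 40
th -0.190 got -0.1944 hit False t 25.07 Fr 17.1 Ft 0.6 Fz -8.2 T -2.94 op 0.250 r -8.2 ff 41
```

Both sides show a clear end of travel, so I'll bring it upright and lift.

```bash
python3 - <<'E'
from h import *
tcp0=np.load('tcp0.npy')
tilt(-.08,tcp0,-1); tilt(0,tcp0,-1)
for dz in [.008,.02,.045,.072]:
    h=env.move_straight(tcp0+[0,0,dz],R0.as_euler('xyz',degrees=True),rate=.03,force_limit=12); s=st(f'{dz} {h}')
    if h: break
f=env.grab_frame('side');g=env.grab_frame('scene')
cv2.imwrite('pics/j.png',np.vstack([cv2.resize(f['image'][110:270,150:330],None,fx=2.2,fy=2.2,interpolation=cv2.INTER_CUBIC)[:,:390],cv2.resize(g['image'][130:250,190:370],None,fx=2.2,fy=2.2)[:,:390][:240]]))
E
```

```text
th -0.080 got -0.0796 hit False t 25.46 Fr 3.3 Ft 0.2 Fz -1.9 T -0.97 op 0.245 r -4.8 ff 40
th +0.000 got -0.0001 hit False t 25.78 Fr 1.7 Ft -0.7 Fz -2.3 T -0.76 op 0.247 r -0.3 ff 40
0.008 False 26.2 [0.5555 0.2147 0.1039] [-180.     0.   164.5] F [ 0.5  0.8 -0.9] T [ 0.27 -0.19 -0.02] op 0.248 ff 40.0
0.02 False 26.75 [0.5552 0.2149 0.1153] [-180.    -0.   164.5] F [-1.  -0.  -1.9] T [-0.01 -0.09  0.02] op 0.25 ff 40.0
0.045 False 27.73 [0.5553 0.2152 0.1401] [-180.    -0.   164.5] F [-0.1  1.1 -2.3] T [-0.04 -0.11 -0.03] op 0.25 ff 40.0
0.072 False 28.78 [0.5553 0.2152 0.167 ] [-180.    -0.   164.5] F [ 0.5 -0.5 -1.9] T [-0.07 -0.14  0.03] op 0.245 ff 40.0
```

View pics/j.png

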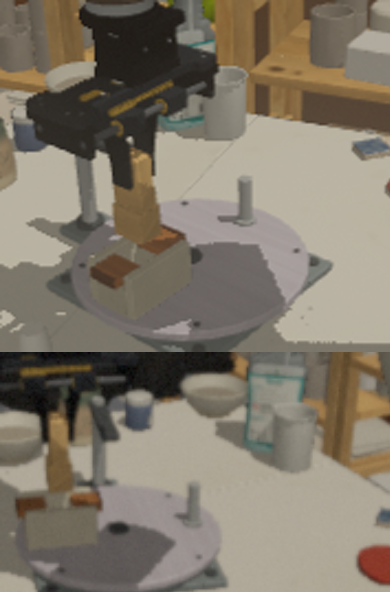

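The block is out and clear above its socket. It slants in the picture by the same amount as the vertical post, so it is upright, and the table is still home. Now I'll settle the arm and hand in.

```bash
python3 - <<'E'
from h import *
env.dwell(1.0); st(); print(env.close_job())
E
```

```text
29.88 [0.5555 0.2152 0.1673] [-180.    -0.   164.5] F [-0.   0.8 -2.1] T [-0.07 -0.14 -0.01] op 0.248 ff 40.0
the job is handed in; nothing more can be done
None
```

I handed the job in at 29.9 s: table turned home against its stop, block rocked free both ways, lifted 72 mm (about 2 cm clear by calculation, not measured) and held still and upright above its socket. I did not touch the plug, kidney or tape; no verdict came back.

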